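# Rest the hot chai-pot lid in the clay dish with the lid lifter

## Task

The lid of the steel chai pot is hot and heavier on its thermometer's side: hook its loop with the lid lifter at the point where it hangs level, lift it off without touching it with the hand and carry it balanced. Lower it gently into the clay dish and keep the hook in the loop until the dish carries the whole weight and the lid has settled level inside the rim; only then draw the hook out and lay the lifter flat on the counter. Leave the dish and the things around it where they are.

Things in the scene. Friction and masses are not known exactly. Their poses are not given: they have to be found in the camera images.
- pot: Steel chai pot, 126 mm across, 78 mm high, small ears at its +y and -y sides, standing on a square steel warming plate 170 x 170 x 28 mm; one fixed unit. Origin: centre of the plate's underside on the counter; z up, the plate's knob on its -x side. The rim that carries the lid is 106 mm above the origin.
- lid: Hot steel lid, 128 mm across, 3 mm thick at the edge, 5.5 mm in the middle; below it a 110 mm wide, 7 mm deep spigot sits loosely in the pot. Origin: centre of the underside of its edge (level with the pot rim at the start); z up. A strap loop stands on it in the y-z plane. A 30 mm dial thermometer is set in it 45 mm from the centre towards +y, its stem ends 19 mm below the origin.
- lid_loop (a point): Middle of the underside of the loop's level bar, 35.5 mm above the lid's origin; lid's axes. Loop of 5 mm rod: bar along y, level for 22 mm either side, legs at y +-27; opening 49 wide, 30 high. The hook goes in along the lid's x axis, from either side, anywhere along the bar. Slack, it can be shifted along the bar inside the loop.
- lid_dial (a point): Centre of the dial's face, in the lid at y +45 mm, 14.5 mm above its origin. The thermometer weighs 15 to 84 g (not known beforehand), the bare lid 0.10 to 0.17 kg: the point of the bar where the lid hangs level lies 3 to 20 mm from the bar's middle towards the thermometer. Hooked off that point, the lid hangs tilted by about 0.03 rad per mm.
- lifter: Loose lid lifter, 0.09 kg, lying on the counter: a wooden handle 112 x 20 x 20 mm (x -56 to +56), then a 6 mm steel rod along +x, its axis 10 mm above the underside, to an upturned hook. Origin: centre of the handle's underside; x towards the hook, z up. It balances some 20 mm ahead of the origin. In a weak grip it nods under the lid's weight.
- lifter_hook (a point): Top of the hook's saddle, where the loop bears: lifter x 149.5 mm, 9 mm above the handle's underside; lifter's axes. The rod dips 4 mm from x 134 to the saddle (x 146 to 153, lowest part 3 mm above the underside), then turns up to a tip that ends at x 167, 22 mm above the underside (13 mm above the saddle).
- dish: Loose glazed clay dish, 0.5 kg, 43 mm high, 152 mm across the rim, wall 5 mm thick flaring at 56 degrees from level. Origin: centre of its underside on the counter; z up. The lid's edge beds on the sloping inside wall below the rim: settled, the lid is level, on the dish's axis, its origin 33.5 mm above the dish's. Set down off-centre it can stay cocked on the wall.
- tin1: Aluminium tin with screw lid, 58 mm across, 45 mm high, on the lowest of the clear acrylic risers (three fixed steps 40, 80 and 120 mm high, 65 mm deep, 500 mm long, along the back of the counter; more tins on the upper two). Bystander. Origin: centre of the underside.
- tin5: Another such tin, on the counter between pot and dish, towards the risers. Bystander.
- tin6: Another such tin, on the counter on the right. Bystander.
- spoon: Steel tasting spoon, 180 mm long, 8 mm high, flat on the counter on the left. Bystander. Origin: middle of its length, on the counter; x towards its bowl.
- bell: Small brass-look bell, 30 mm across, 40 mm high, on the lowest riser. Bystander. Origin: centre of the underside.

How it is judged:
By the outcome, as a careful person would: the job done as asked, in the order asked, and still so for the second after the job is handed in, with the robot touching nothing.
It also fails if it takes over 72 s, if anything falls off the work surface, if the arm or the gripper's body presses on something with over 40 N, if the wrist force passes 120 N, or if a joint passes its speed limit or range.

## Robot

A 6-joint arm with a two-finger parallel gripper is mounted at the origin on the work surface. World frame = base frame: x ahead of the robot, y to its left, z up, the work surface at z = 0. Lengths are in m, angles in degrees, forces in N, time in s.
With the tool pointing down it reaches from about 0.3 to 0.75 m from the base axis. Payload 8.5 kg.
Tool frame: the origin (TCP) lies midway between the tips of the shut fingers; the grasp point (between the pads) lies 19 mm behind it (env.tcp_to_grasp is the z of the grasp point in the tool frame, in m); z points along the fingers, y is the line along which they close (so a half turn about z gives the same grasp; the last joint's range is limited). The gripper opens to 85 mm and grips with 20 to 120 N. Pads are 22 mm wide; open, the fingers measure 114 mm over their backs; the gripper's body (76 mm by 85 mm) begins 54 mm behind the grasp point. The pads swing forward as they close: fully open they stand 13 mm farther back than shut.
Start: joints at [-85.961, 21.807, 74.336, -0, 83.858, -12.336], TCP at [0.155, -0.528, 0.231] pointing down, gripper open.
Joint ranges: [-178.18, 178.18], [-50.72, 133.34], [12.68, 142.11], [-81.47, 261.47], [9.98, 163.14], [-165.26, 165.26]. Speed limits (degrees/s): [136.94, 136.94, 180, 180, 180, 180].

## Interface

Orientations are given as a 3x3 rotation matrix whose columns are the frame's x, y, z axes.
In Python, from rig import env, imaging, job, models gives the robot as it stands. The module is installed in compiled form; this text tells all that it offers.
- The arm moves only by the tool jog_arm, never from a script. Its argument "plan" is text: rows parted by semicolons, each of 7 numbers parted by spaces: the turn, a rotation vector about the tool's x, y, z in degrees, then the shift along the tool's x, y, z in cm, then the closure in counts, from 0 (fully open) to 255 (shut). In form: rx ry rz x y z claw; .... A call has 1 to 10 rows; each row shifts and turns the commanded pose from where the row before left it, along the tool's axes as they then stand; what a row does not reach is not made up. A row lasts 1/12 s, in which the tool goes at most 41.7 mm and 7.16 degrees, less where a joint would pass 70% of its speed; a pose out of reach is approached as far as the arm can. A call with a gripper value outside its range is refused whole. The fingers move at their own pace and stop on an object; "grip_force" is the grip in N (left out, the last holds). Time passes only in rows, so rows that do not move let the fingers close. It gives the time, the measured TCP pose, the force, the opening and the grip force at its end, in the units of the state.
- env.observe(): the state, without advancing time (a new reading comes with each control period).
- imaging.get_image(name): name is "side" or "top" or "wrist"; returns a dict with "pixels" (420x560x3 uint8, red, green, blue), "depth" (420x560 float32, m along the optical axis (not along the pixel's ray), 0 where there is no reading), "fov_y" (degrees; the focal length in pixels is half the picture's height over the tangent of half this angle, whatever the lens; pixels are square), "cx", "cy" (the principal point, pixels), "world_from_camera" (4x4, takes a point from camera to world coordinates). Camera axes: x right, y down, z forward; pixel columns grow to the right and rows downward; lengths in m; the calibration is good to about 2 mm. A picture is of the moment at which its call begins.
- job.close_job(): hands the job in; it is judged then, once.
Trained networks look in the newest picture that a camera, given by its name, has taken for a name from the list of things; names that differ only in an ending like _2 or _b are one class to them, and where a whole thing is asked for, a point or a joint stands for the part that bears it (a point fixed in the world has none). Each returns a list of dicts, best first, with "confidence" (0 to 1); they miss things now and then, are a little off and sometimes report something else, mostly with a low value. They report only what shows in the picture. A call takes as long as a camera call.
- models.outline_of(camera, query): "region" (420x560 bool, what is visible of it) and "bbox" ([centre column, centre row, width, height] in pixels, round what is visible of it).
- models.tip_of(camera, query): "at" ([column, row] in pixels: a listed point, or the origin of a listed thing).
The state is a dict: "time_s": time; "q": joint angles; "qvel": joint speeds; "joint_efforts": joint torques, N m; "position": TCP position; "tool_rot": TCP orientation; "ft_force": force on the tool from outside, world axes, zero at the start; "wrist_torque": the same for the moment, N m; "grip_width": finger opening in m; "gripper_force": force on a finger pad.
Only numpy, scipy, OpenCV 4.12 (cv2) and the standard library are available. Lean on these libraries where they do the work, as an engineer would, in place of code of your own. Each camera call takes 0.05 s, during which the arm holds its last target. There are 200 camera calls.

## Working session

There is one attempt and no reset: what is moved stays moved. The work goes in short steps, Python scripts to look and compute and a tool call to move; the robot and the scene stay as the last step left them, time stands still between calls to the robot, and variables do not carry over. Pictures are saved under pics/ and viewed, at most 11 in all, crops included, and the job is handed in when it is done.

Besides the shell and the picture viewer there is one more tool, called after "Request:" by a JSON object that holds its "method" and its "body". jog_arm: Moves the arm, as the interface text tells. Its arguments: {"type":"object","properties":{"plan":{"type":"string"},"grip_force":{"type":"number"}},"required":["plan"]}

```bash
mkdir -p pics
cat > h.py <<'E'
import numpy as np, cv2
from rig import env, imaging, job, models
def K(im):
    return 210/np.tan(np.radians(im["fov_y"])/2)
def cloud(im):
    f=K(im); v,u=np.mgrid[0:420,0:560]; d=im["depth"]
    P=np.stack([(u-im["cx"])/f*d,(v-im["cy"])/f*d,d],-1)
    T=np.array(im["world_from_camera"]); return P@T[:3,:3].T+T[:3,3]
def save(im,n,crop=None,s=1):
    p=im["pixels"][:,:,::-1]
    if crop: p=p[crop[1]:crop[3],crop[0]:crop[2]]
    cv2.imwrite("pics/"+n,cv2.resize(p,None,fx=s,fy=s,interpolation=cv2.INTER_CUBIC))
def proj(im,p):
    T=np.linalg.inv(np.array(im["world_from_camera"])); c=T[:3,:3]@np.array(p)+T[:3,3]; f=K(im)
    return np.round([c[0]/c[2]*f+im["cx"],c[1]/c[2]*f+im["cy"]],1)
def ray(im,uv,z):
    T=np.array(im["world_from_camera"]); f=K(im)
    d=T[:3,:3]@np.array([(uv[0]-im["cx"])/f,(uv[1]-im["cy"])/f,1]); o=T[:3,3]
    return o+d*(z-o[2])/d[2]
E
python3 - <<'E'
from h import *
np.set_printoptions(precision=4,suppress=True)
Z=dict(pot=0,lid=.106,lid_loop=.1415,lid_dial=.1205,lifter=0,lifter_hook=.009,dish=0,tin5=0,spoon=0)
for c in ["top","side"]:
    im=imaging.get_image(c); save(im,c+"0.png")
    C=cloud(im); print(c,im["fov_y"],np.array(im["world_from_camera"]).tolist())
    for q in Z:
        for fn in [models.tip_of]:
            for r in fn(c,q)[:2]:
                print(q,r["confidence"],r["at"],ray(im,r["at"],Z[q]),C[int(min(419,r["at"][1])),int(min(559,r["at"][0]))])
        for r in models.outline_of(c,q)[:1]: print("   ol",r["confidence"],r["bbox"],np.median(C[r["region"]],0))
print({k:np.round(v,4) for k,v in env.observe().items()}, env.tcp_to_grasp)
E
cat pics/x 2>/dev/null
```

```text
top 42.75177723269886 [[-0.024260654353602848, -0.9822259467266292, 0.18612794047996087, 0.343307344005325], [-0.9997005681579011, 0.024430978252413634, -0.0013788859269743424, -0.004112370712542554], [-0.003192910130982088, -0.18610566052274427, -0.982524548520946, 1.5155206483611978], [0.0, 0.0, 0.0, 1.0]]
pot 0.69 [371.7, 206.4] [ 0.6469 -0.2626  0.    ] [ 0.6264 -0.2423  0.108 ]
   ol 0.61 [373.6, 207.3, 68.7, 58.6] [ 0.6009 -0.2183  0.0256]
lid 0.83 [374.9, 198.5] [ 0.6471 -0.2543  0.106 ] [ 0.6476 -0.2512  0.1102]
lid 0.35 [188.3, 220.0] [0.6008 0.2468 0.106 ] [0.6195 0.2658 0.0039]
   ol 0.77 [376.1, 200.6, 47.3, 42.0] [ 0.6447 -0.2581  0.1101]
lid_loop 0.57 [379.5, 194.2] [ 0.6507 -0.2607  0.1415] [ 0.6585 -0.2654  0.1091]
   ol 0.75 [377.5, 200.3, 44.7, 42.8] [ 0.6439 -0.2581  0.1099]
lid_dial 0.77 [366.4, 188.6] [ 0.6715 -0.2306  0.1205] [ 0.6729 -0.2294  0.1218]
lid_dial 0.41 [219.9, 157.0] [0.769  0.1603 0.1205] [0.7784 0.1664 0.09  ]
   ol 0.84 [379.7, 198.1, 47.4, 44.8] [ 0.6447 -0.2587  0.11  ]
lifter 0.84 [281.7, 267.6] [0.4772 0.0009 0.    ] [0.4767 0.0027 0.0239]
  
[... 2289 characters left out ...]
0.5773 -0.4206  0.0469]
spoon 0.54 [247.0, 148.4] [0.55   0.4409 0.    ] [0.5499 0.4383 0.0036]
{'time_s': np.float64(1.9), 'q': array([-85.9622,  21.805 ,  74.3344,  -0.0005,  83.8574, -12.3371]), 'qvel': array([-0.0331,  0.0541,  0.0336,  0.0431,  0.0146,  0.0315]), 'joint_efforts': array([  0.0001, -44.8324, -23.1463,  -0.0002,   0.0005,   0.    ]), 'position': array([ 0.155 , -0.5277,  0.2313]), 'tool_rot': array([[ 0.9594,  0.2819, -0.    ],
       [ 0.2819, -0.9594, -0.0001],
       [-0.    ,  0.0001, -1.    ]]), 'ft_force': array([ 0.5035,  0.0334, -0.4227]), 'wrist_torque': array([-0.0278, -0.045 , -0.0232]), 'gripper_force': np.float64(0.0), 'grip_width': np.float64(0.0853)} -0.0187
```

View pics/top0.png

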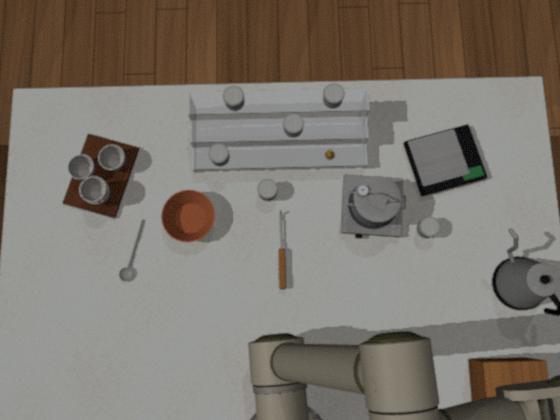

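View pics/side0.png

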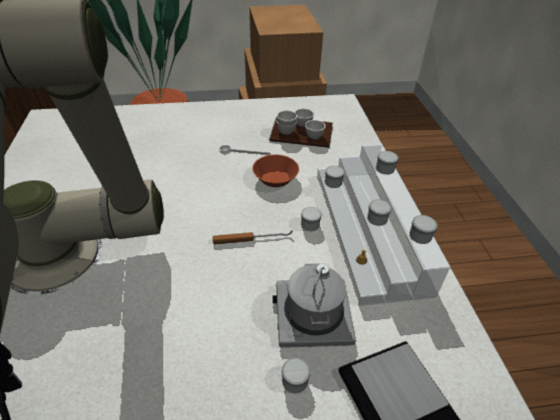

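Request:
{"method": "jog_arm", "body": {"plan": "0 0 5.5 0 0 0 0; 0 0 5.5 0 0 0 0; 0 0 5.4 0 0 0 0; 0 0 0 1.8 -3.3 0 0; 0 0 0 1.8 -3.3 0 0; 0 0 0 1.8 -3.3 0 0; 0 0 0 1.8 -3.3 0 0; 0 0 0 1.8 -3.3 0 0; 0 0 0 1.8 -3.3 0 0; 0 0 0 1.8 -3.3 0 0"}}

```text
time_s: 2.73
position: [0.2816, -0.2951, 0.2315]
tool_rot: [[1.0, -0.001, 0.0], [-0.001, -1.0, -0.0], [0.0, 0.0, -1.0]]
ft_force: [0.8, -0.5, 0.2]
grip_width: 0.0853
gripper_force: 0.0
```

Request:
{"method": "jog_arm", "body": {"plan": "0 0 0 1.8 -3.3 0 0; 0 0 0 1.8 -3.3 0 0; 0 0 0 1.8 -3.3 0 0; 0 0 0 1.8 -3.3 0 0; 0 0 0 1.8 -3.3 0 0; 0 0 0 1.8 -3.3 0 0; 0 0 0 1.8 -3.3 0 0; 0 0 0 1.8 -3.3 0 0; 0 0 0 1.8 -3.3 0 0; 0 0 0 0 0 0 0"}}

```text
time_s: 3.57
position: [0.4449, 0.0049, 0.2314]
tool_rot: [[1.0, 0.005, 0.001], [0.005, -1.0, 0.001], [0.001, -0.001, -1.0]]
ft_force: [-0.7, 0.5, -0.3]
grip_width: 0.0857
gripper_force: 0.0
```

Run:
```python
from h import *
np.set_printoptions(precision=4,suppress=True)
Z=dict(lid=.106,lid_loop=.1415,lid_dial=.1205,lifter=0,lifter_hook=.009,dish=0)
im=imaging.get_image("wrist"); save(im,"w1.png"); C=cloud(im)
s=env.observe(); print(s["time_s"],s["position"],s["tool_rot"].tolist()); print(np.array(im["world_from_camera"]),im["fov_y"])
for q in Z:
    for r in models.tip_of("wrist",q)[:1]: print(q,r["confidence"],r["at"],ray(im,r["at"],Z[q]))
r=models.outline_of("wrist","lifter")[0]; P=C[r["region"]]; print(r["confidence"],r["bbox"])
h=P[(P[:,2]>.015)&(P[:,2]<.026)]; m=h[:,:2].mean(0); u,sv,vt=np.linalg.svd(h[:,:2]-m,full_matrices=False); print("handle",m,vt[0],np.ptp((h[:,:2]-m)@vt[0]),np.ptp((h[:,:2]-m)@vt[1]),np.median(h[:,2]))
```

```text
3.6167 [0.444  0.0027 0.2312] [[0.9999883218278081, 0.0048299493995319276, 0.0001667237303614119], [0.004829905733516256, -0.9999883017920413, 0.0002613229317322836], [0.00016798395652972375, -0.00026051462005689666, -0.9999999519567605]]
[[ 0.0053 -0.9655 -0.2604  0.5122]
 [-1.     -0.0054 -0.0003  0.0036]
 [-0.0011  0.2604 -0.9655  0.3718]
 [ 0.      0.      0.      1.    ]] 69.08929049840388
lifter 0.94 [287.1, 156.2] [ 0.4736 -0.0065  0.    ]
lifter_hook 0.84 [285.0, 15.3] [ 0.622  -0.0021  0.009 ]
dish 0.82 [45.2, 7.4] [0.631  0.2556 0.    ]
0.9 [284.9, 101.9, 18.4, 203.8]
handle [ 0.4788 -0.0013] [-1.     -0.0043] 0.1143926134606334 0.019171104556138775 0.017463962764495022
```

View pics/w1.png

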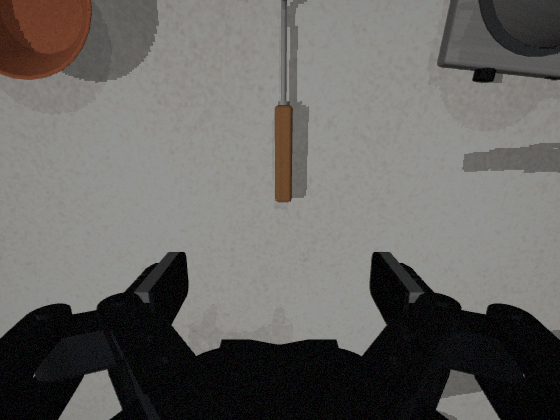

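Request:
{"method": "jog_arm", "body": {"plan": "0 0 0 2.6 0 3 0; 0 0 0 2.6 0 3 0; 0 0 0 2.6 0 3 0; 0 0 0 0 0 4 0; 0 0 0 0 0 4 0; 0 0 0 0 0 2 0; 0 0 0 0 0 0 0; 0 0 0 0 0 0 0"}}

```text
time_s: 4.63
position: [0.5212, -0.0004, 0.0413]
tool_rot: [[1.0, -0.002, -0.001], [-0.002, -1.0, 0.0], [-0.001, -0.0, -1.0]]
ft_force: [-0.0, -0.6, 0.9]
grip_width: 0.0853
gripper_force: 0.0
```

Request:
{"method": "jog_arm", "body": {"plan": "0 0 0 0 0.1 1.5 0; 0 0 0 0 0 1.5 0; 0 0 0 0 0 0.8 60; 0 0 0 0 0 0 120; 0 0 0 0 0 0 255; 0 0 0 0 0 0 255; 0 0 0 0 0 0 255; 0 0 0 0 0 0 255; 0 0 0 0 0 0 255; 0 0 0 0 0 0 255", "grip_force": 110}}

```text
time_s: 5.47
position: [0.5219, -0.0009, 0.0047]
tool_rot: [[1.0, -0.0, 0.002], [-0.0, -1.0, -0.001], [0.002, 0.001, -1.0]]
ft_force: [-1.6, -0.0, 8.4]
grip_width: 0.0172
gripper_force: 108.1
```

Request:
{"method": "jog_arm", "body": {"plan": "0 0 0 0 0 0 255; 0 0 0 0 0 0 255; 0 0 0 0 0 0 255; 0 0 0 0 0 0 255"}}

```text
time_s: 5.8
position: [0.5219, -0.0009, 0.0047]
tool_rot: [[1.0, -0.0, 0.002], [-0.0, -1.0, -0.001], [0.002, 0.001, -1.0]]
ft_force: [-2.4, 0.2, 9.6]
grip_width: 0.0171
gripper_force: 108.1
```

Request:
{"method": "jog_arm", "body": {"plan": "0 0 0 0 0 -1 255; 0 0 0 0 0 -3 255; 0 0 0 0 0 -4 255; 0 0 0 0 0 -4 255; 0 0 0 0 0 -4 255; 0 0 0 0 0 -4 255; 0 0 0 0 0 -4 255; 0 0 6.4 0 0 0 255; 0 0 6.4 0 0 0 255; 0 0 6.4 0 0 0 255"}}

```text
time_s: 6.63
position: [0.521, -0.0007, 0.2448]
tool_rot: [[0.942, -0.334, 0.002], [-0.334, -0.942, -0.0], [0.002, -0.0, -1.0]]
ft_force: [-0.2, -0.0, -1.0]
grip_width: 0.0169
gripper_force: 107.8
```

Request:
{"method": "jog_arm", "body": {"plan": "0 0 6.4 0 0 0 255; 0 0 6.4 0 0 0 255; 0 0 6 0 0 0 255; 0 0 0 2.6 2.5 0 255; 0 0 0 2.6 2.5 0 255; 0 0 0 2.6 2.5 0 255; 0 0 0 2.6 2.5 0 255; 0 0 0 2.6 2.5 0 255; 0 0 0 0 0 0 255; 0 0 0 0 0 0 255"}}

```text
time_s: 7.47
position: [0.5463, -0.1808, 0.2435]
tool_rot: [[0.786, -0.618, -0.0], [-0.618, -0.786, 0.0], [-0.001, -0.0, -1.0]]
ft_force: [-0.2, 0.5, -0.9]
grip_width: 0.017
gripper_force: 108.0
```

Run:
```python
from h import *
np.set_printoptions(precision=4,suppress=True)
Z=dict(lid=.106,lid_loop=.1415,lid_dial=.1205,pot=0)
im=imaging.get_image("wrist"); save(im,"w2.png",s=1.4); C=cloud(im); np.save("C2.npy",C)
s=env.observe(); print(s["time_s"],s["position"],s["tool_rot"].tolist(),s["ft_force"])
for q in Z:
    for r in models.tip_of("wrist",q)[:2]: print(q,r["confidence"],r["at"],ray(im,r["at"],Z[q]))
r=models.tip_of("wrist","lifter_hook")
for k in r[:2]: print("hook",k["confidence"],k["at"],ray(im,k["at"],s["position"][2]+.0043),C[int(k["at"][1]),int(k["at"][0])])
p=s["position"]+s["tool_rot"]@[.1065,0,-.0043]; print("pred hook",p,proj(im,p))
m=(C[...,2]>.132)&(C[...,2]<.155)&(C[...,0]>.58)&(C[...,1]<-.15)
P=C[m]; c=P[:,:2].mean(0); u,sv,vt=np.linalg.svd(P[:,:2]-c,full_matrices=False); print("bar",len(P),c,vt[0],np.percentile((P[:,:2]-c)@vt[0],[1,99]),np.percentile(P[:,2],[5,50,95]))
```

```text
7.5167 [ 0.5463 -0.1794  0.2436] [[0.787143182172808, -0.6167702784157899, -0.0001855310610848044], [-0.6167701707693365, -0.7871431729980863, 0.0004262061332094112], [-0.00040891078355414145, -0.00022105522772771305, -0.9999998919632729]] [ 0.3594  0.7509 -0.6838]
lid 0.66 [279.6, 40.8] [ 0.6502 -0.264   0.106 ]
lid_loop 0.76 [280.4, 30.3] [ 0.6487 -0.2634  0.1415]
lid_dial 0.69 [221.5, 49.9] [ 0.6707 -0.222   0.1205]
pot 0.5 [279.1, 33.4] [ 0.6758 -0.2837  0.    ]
hook 0.87 [281.8, 34.6] [ 0.6256 -0.2453  0.2479] [ 0.6265 -0.2457  0.2448]
pred hook [ 0.6302 -0.2451  0.2479] [274.4  24.7]
bar 552 [ 0.6501 -0.2614] [0.4644 0.8856] [-0.0286  0.0282] [0.1379 0.1435 0.1452]
```

View pics/w2.png

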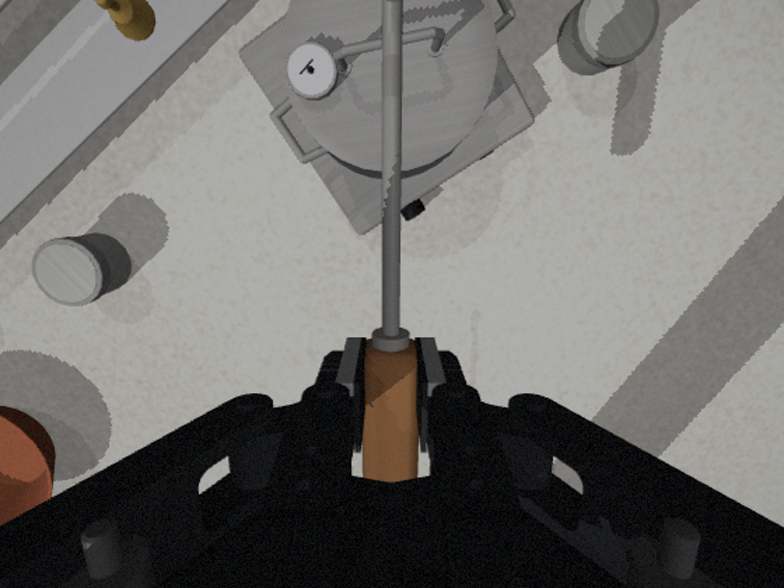

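Run:
```python
from h import *
np.set_printoptions(precision=4,suppress=True)
s=env.observe(); R=s["tool_rot"]; p=s["position"]; C=np.load("C2.npy")
print(s["time_s"],p)
T=(C-p)@R
m=(T[...,0]>.02)&(T[...,0]<.14)&(abs(T[...,1])<.03)&(T[...,2]<.03)&(T[...,2]>-.04); P=T[m]
for a in np.arange(.02,.14,.01):
    k=P[(P[:,0]>a)&(P[:,0]<a+.01)]
    if len(k): print(round(a,3),len(k),np.mean(k[:,1]),np.ptp(k[:,1]),np.percentile(k[:,2],[5,50]))
print(P[:,0].max())
```

```text
7.7667 [ 0.5467 -0.1782  0.2437]
0.02 255 0.002821925313389822 0.0057017132714997695 [-0.0063 -0.0051]
0.03 276 0.002961575141564897 0.005600909484491765 [-0.0063 -0.005 ]
0.04 287 0.002981294654294371 0.005501945258346239 [-0.0062 -0.005 ]
0.05 291 0.0030464243285312975 0.005400494734535155 [-0.0063 -0.0051]
0.06 316 0.0031334653943604655 0.005732965609038639 [-0.0064 -0.0051]
0.07 349 0.003333804922372853 0.005648206983005272 [-0.0062 -0.005 ]
0.08 363 0.0033692900591511354 0.005499890563459556 [-0.0064 -0.0051]
0.09 346 0.0033883305510784044 0.005427902127164821 [-0.0057 -0.0036]
0.1 384 0.003447638304157907 0.005444462203127479 [-0.0026 -0.0012]
0.11 273 0.003653694301593613 0.005701124209129892 [-0.0056 -0.0037]
0.11576327418069192
```

Request:
{"method": "jog_arm", "body": {"plan": "0 0 -5.2 0 0 0 255; 0 0 -5.2 0 0 0 255; 0 0 0 1.4 1.4 0 255; 0 0 0 0 0 0 255; 0 0 0 0 0 0 255; 0 0 0 0 0 0 255; 0 0 0 0 0 0 255; 0 0 0 0 0 0 255"}}

```text
time_s: 8.43
position: [0.5525, -0.1977, 0.2435]
tool_rot: [[0.886, -0.463, 0.0], [-0.463, -0.886, 0.0], [-0.0, -0.0, -1.0]]
ft_force: [0.4, -0.5, -0.8]
grip_width: 0.0171
gripper_force: 108.1
```

```bash
cat > rel.py <<'E'
from h import *
np.set_printoptions(precision=4,suppress=True)
def rel():
    im=imaging.get_image("wrist"); C=cloud(im); s=env.observe(); R=s["tool_rot"]; p=s["position"]
    T=(C-p)@R
    m=(T[...,0]>.02)&(T[...,0]<.09)&(abs(T[...,1])<.02)&(T[...,2]<.01)&(T[...,2]>-.02); P=T[m]
    print("rod lateral fit",np.polyfit(P[:,0],P[:,1],1),"top z",np.percentile(P[:,2],10))
    return im,C,T,s
E
python3 - <<'E'
from rel import *
im,C,T,s=rel(); R=s["tool_rot"];p=s["position"]; print(s["time_s"],p)
m=(C[...,2]>.132)&(C[...,2]<.155)&(C[...,0]>.58)&(C[...,1]<-.15)
P=T[m]; c=P[:,:2].mean(0); u,sv,vt=np.linalg.svd(P[:,:2]-c,full_matrices=False)
q=(P[:,:2]-c)@vt[0]; print("bar tool",len(P),c,vt[0],[c+vt[0]*q.min(),c+vt[0]*q.max()],np.percentile(C[m][:,2],[5,50,95]))
for n,z in (("lid_dial",.1205),("lid_loop",.1415),("lid",.106)):
    for r in models.tip_of("wrist",n)[:1]: print(n,r["confidence"],(ray(im,r["at"],z)-p)@R)
for c in("top","side"):
    im=imaging.get_image(c)
    for n,z in (("lid_dial",.1205),("lid",.106),("dish",0),("lifter_hook",p[2]+.0024)):
        for r in models.tip_of(c,n)[:1]: print(c,n,r["confidence"],(ray(im,r["at"],z)-p)@R)
E
```

```text
rod lateral fit [0.0045 0.0007] top z -0.00635833215619412
8.4833 [ 0.5525 -0.1978  0.2435]
bar tool 522 [0.1159 0.0133] [0.0001 1.    ] [array([ 0.1159, -0.0179]), array([0.1159, 0.041 ])] [0.1382 0.1436 0.1451]
lid_dial 0.98 [ 0.1175 -0.0341  0.123 ]
lid_loop 0.8 [0.1147 0.0114 0.102 ]
lid 0.59 [0.1139 0.0133 0.1375]
top dish 0.64 [-0.1457 -0.4413  0.2435]
top lifter_hook 0.35 [ 0.1357 -0.1518 -0.0024]
side lid_dial 0.6 [ 0.112  -0.0452  0.123 ]
side lid 0.74 [0.1155 0.0144 0.1375]
side lifter_hook 0.78 [ 0.103  -0.0011 -0.0024]
```

Request:
{"method": "jog_arm", "body": {"plan": "0 0 0 -3.5 0 0 255; 0 0 0 0 0 3 255; 0 0 0 0 0 4 255; 0 0 0 0 0 3.5 255; 0 0 0 0 0 1.8 255; 0 0 0 0 0 0 255; 0 0 0 0 0 0 255; 0 0 0 0 0 0 255; 0 0 0 0 0 0 255"}}

```text
time_s: 9.88
position: [0.5224, -0.1825, 0.1221]
tool_rot: [[0.886, -0.464, 0.003], [-0.464, -0.886, -0.002], [0.003, 0.0, -1.0]]
ft_force: [0.0, -0.0, -0.2]
grip_width: 0.0169
gripper_force: 108.0
```

Run:
```python
from rel import *
s=env.observe(); print(s["position"],s["ft_force"])
im=imaging.get_image("side"); save(im,"s3.png",(240,220,400,360),5); 
p=s["position"]+s["tool_rot"]@[.106,.0012,-.0024]; print(p,proj(im,p))
for r in models.tip_of("side","lifter_hook")[:1]: print(r["at"],r["confidence"],ray(im,r["at"],p[2]))
for r in models.tip_of("side","lid_loop")[:1]: print(r["at"],r["confidence"],ray(im,r["at"],.1415))
```

```text
[ 0.5224 -0.1825  0.1221] [ 0.0099 -0.0281 -0.1774]
[ 0.6158 -0.2327  0.1249] [299.7 273.9]
[298.6, 272.2] 0.61 [ 0.6142 -0.2278  0.1249]
[317.2, 275.1] 0.75 [ 0.6497 -0.2534  0.1415]
```

View pics/s3.png

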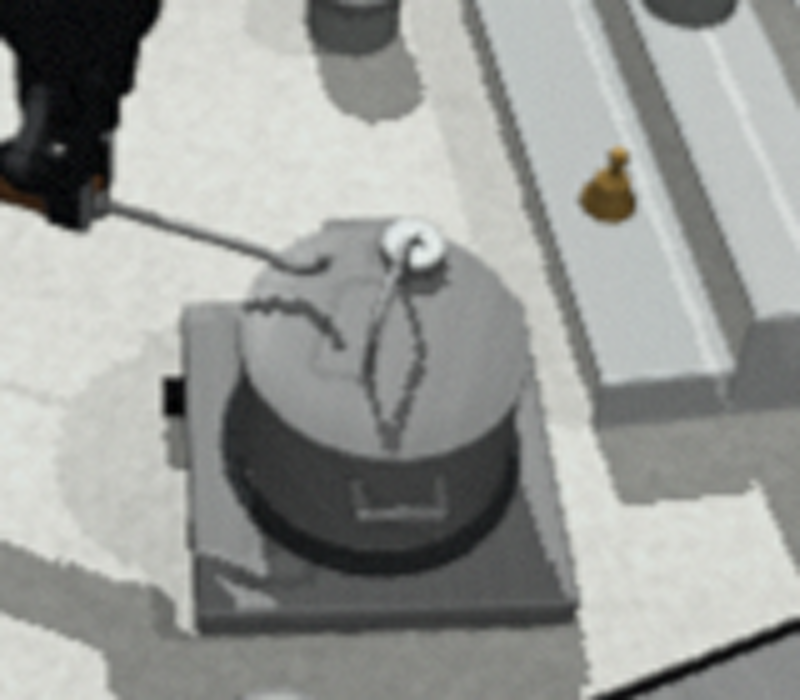

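Request:
{"method": "jog_arm", "body": {"plan": "0 0 0 0 0 0.2 255; 0 0 0 1.1 0 0 255; 0 0 0 1.1 0 0 255; 0 0 0 1.1 0 0 255; 0 0 0 1.1 0 0 255; 0 0 0 0 0 0 255; 0 0 0 0 0 0 255; 0 0 0 0 0 0 255"}}

```text
time_s: 10.7
position: [0.56, -0.2021, 0.1182]
tool_rot: [[0.886, -0.464, -0.001], [-0.464, -0.886, 0.0], [-0.001, -0.0, -1.0]]
ft_force: [0.3, 0.3, 0.2]
grip_width: 0.0172
gripper_force: 108.0
```

Request:
{"method": "jog_arm", "body": {"plan": "0 0 0 0 0 -0.9 255; 0 0 0 0 0 -0.7 255; 0 0 0 0 0 -0.3 255; 0 0 0 0 0 -0.2 255; 0 0 0 0 0 -0.2 255; 0 0 0 0 0 -0.2 255; 0 0 0 0 0 -0.2 255; 0 0 0 0 0 0 255; 0 0 0 0 0 0 255"}}

```text
time_s: 11.45
position: [0.5605, -0.2024, 0.1452]
tool_rot: [[0.886, -0.464, -0.0], [-0.464, -0.886, 0.0], [-0.0, -0.0, -1.0]]
ft_force: [-1.4, 0.7, -1.6]
grip_width: 0.0172
gripper_force: 107.8
```

```bash
cat > tilt.py <<'E'
from rel import *
def tilt():
    s=env.observe(); print(s["time_s"],s["position"],s["ft_force"],s["wrist_torque"])
    h=s["position"]+s["tool_rot"]@[.106,.0012,-.0024]
    for c in ("side","top"):
        im=imaging.get_image(c); C=cloud(im)
        D=(C-h)@s["tool_rot"]*[1,-1,-1]   # lid axes, from saddle
        m=(np.hypot(D[...,0],D[...,1])<.06)&(D[...,2]<-.012)&(D[...,2]>-.06)
        P=D[m]
        for _ in range(8):
            A=np.c_[P[:,:2],np.ones(len(P))]; k=np.linalg.lstsq(A,P[:,2],rcond=None)[0]; r=P[:,2]-A@k
            if _==7: print(c,len(P),"dz/dx,dz/dy,z0",k,"rms",r.std())
            P=P[abs(r-np.median(r))<max(.002,1.5*r.std())]
        for n in("lid_dial","lid"):
            for r in models.tip_of(c,n)[:1]: print(n,r["confidence"],r["at"])
    return s
E
python3 -c "
from tilt import *
tilt()"
```

```text
11.45 [ 0.5605 -0.2024  0.1452] [-1.3695  0.7422 -1.6143] [0.0634 0.0965 0.0102]
side 1389 dz/dx,dz/dy,z0 [ 0.0081  0.089  -0.0274] rms 0.0010096055706160254
lid_dial 0.75 [324.5, 261.0]
lid 0.89 [314.2, 283.6]
top 165 dz/dx,dz/dy,z0 [-0.0891  0.0689 -0.0281] rms 0.001091447402797331
lid_dial 0.96 [365.7, 187.8]
lid 0.62 [374.2, 197.6]
```

Request:
{"method": "jog_arm", "body": {"plan": "0 0 0 0 0 -0.3 255; 0 0 0 0 0 -0.3 255; 0 0 0 0 0 -0.3 255; 0 0 0 0 0 -0.3 255; 0 0 0 0 0 0 255; 0 0 0 0 0 0 255; 0 0 0 0 0 0 255; 0 0 0 0 0 0 255; 0 0 0 0 0 0 255; 0 0 0 0 0 0 255"}}

```text
time_s: 12.58
position: [0.5605, -0.2024, 0.1572]
tool_rot: [[0.886, -0.464, -0.0], [-0.464, -0.886, 0.0], [-0.0, 0.0, -1.0]]
ft_force: [-0.2, 0.8, -2.4]
grip_width: 0.0169
gripper_force: 107.9
```

```bash
python3 -c "
from tilt import *
tilt()"
```

```text
12.5833 [ 0.5605 -0.2024  0.1572] [-0.1916  0.8032 -2.3824] [ 0.1101  0.1699 -0.0224]
side 1439 dz/dx,dz/dy,z0 [ 0.0081  0.1417 -0.0279] rms 0.0010283134548187162
lid_dial 0.78 [325.9, 256.6]
lid 0.98 [317.0, 284.7]
top 198 dz/dx,dz/dy,z0 [-0.06    0.139  -0.0296] rms 0.001114075097120607
lid_dial 0.66 [265.5, 190.3]
lid 0.91 [376.4, 197.1]
```

Request:
{"method": "jog_arm", "body": {"plan": "0 0 0 0 0 0.3 255; 0 0 0 0 0 0.3 255; 0 0 0 0 0 0.3 255; 0 0 0 0 0 0.3 255; 0 0 0 0 0 0.3 255; 0 0 0 0 0 0.3 255; 0 0 0 0 0 0.3 255; 0 0 0 0 0 0.3 255; 0 0 0 0 0 0 255; 0 0 0 0 0 0 255"}}

```text
time_s: 13.72
position: [0.5606, -0.2025, 0.1333]
tool_rot: [[0.886, -0.464, -0.0], [-0.464, -0.886, -0.0], [-0.0, 0.0, -1.0]]
ft_force: [0.3, 0.2, -0.0]
grip_width: 0.0174
gripper_force: 108.2
```

```bash
python3 -c "
from tilt import *
tilt()"
```

```text
13.7167 [ 0.5606 -0.2025  0.1333] [ 0.3212  0.243  -0.0385] [-0.0507 -0.0928 -0.0263]
side 1384 dz/dx,dz/dy,z0 [-0.024   0.0607 -0.0182] rms 0.001042143388147696
lid_dial 0.92 [321.7, 264.8]
lid 0.75 [315.4, 286.0]
top 203 dz/dx,dz/dy,z0 [-0.068   0.053  -0.0206] rms 0.0010588262985372523
lid_dial 0.66 [362.8, 190.9]
lid 0.61 [375.7, 197.9]
```

Run:
```python
from h import *
im=imaging.get_image("side"); save(im,"s4.png",(260,240,380,340),6)
```

```text
(no output)
```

View pics/s4.png

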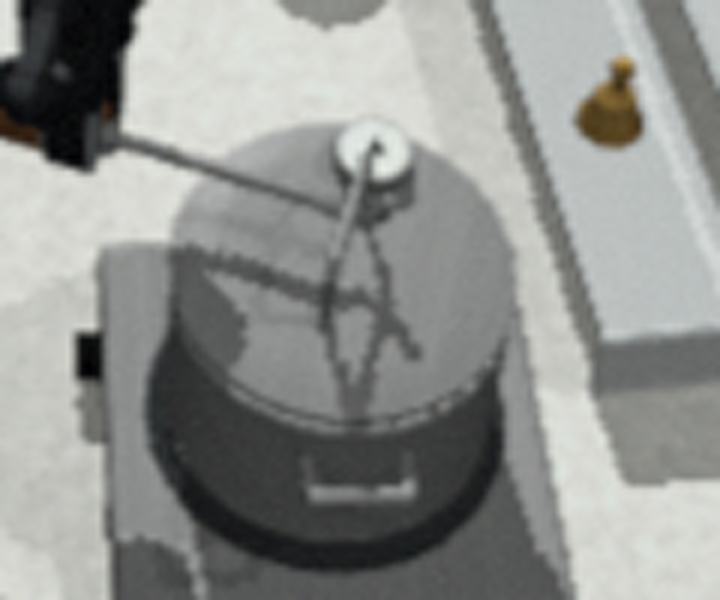

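Request:
{"method": "jog_arm", "body": {"plan": "0 0 0 0 0 -0.4 255; 0 0 0 0 0.2 0 255; 0 0 0 0 0.25 0 255; 0 0 0 0 0 0 255; 0 0 0 0 0 -0.2 255; 0 0 0 0 0 -0.3 255; 0 0 0 0 0 -0.3 255; 0 0 0 0 0 -0.3 255; 0 0 0 0 0 -0.3 255; 0 0 0 0 0 -0.3 255"}}

```text
time_s: 14.9
position: [0.5584, -0.2064, 0.1546]
tool_rot: [[0.886, -0.464, -0.0], [-0.464, -0.886, 0.0], [-0.0, -0.0, -1.0]]
ft_force: [0.0, -0.7, -2.6]
grip_width: 0.0171
gripper_force: 107.9
```

Request:
{"method": "jog_arm", "body": {"plan": "0 0 0 0 0 -0.3 255; 0 0 0 0 0 -0.3 255; 0 0 0 0 0 0 255; 0 0 0 0 0 0 255; 0 0 0 0 0 0 255; 0 0 0 0 0 0 255; 0 0 0 0 0 0 255; 0 0 0 0 0 0 255"}}

```text
time_s: 15.57
position: [0.5585, -0.2064, 0.1602]
tool_rot: [[0.886, -0.464, -0.0], [-0.464, -0.886, 0.0], [-0.0, -0.0, -1.0]]
ft_force: [-0.6, 0.5, -1.8]
grip_width: 0.0169
gripper_force: 108.0
```

```bash
python3 -c "
from tilt import *
tilt()"
```

```text
15.5667 [ 0.5585 -0.2064  0.1602] [-0.5537  0.4586 -1.7943] [0.0735 0.0996 0.0258]
side 1398 dz/dx,dz/dy,z0 [ 0.02   -0.0198 -0.0272] rms 0.0010109507889423895
lid_dial 0.81 [324.8, 260.1]
lid 0.64 [316.0, 283.2]
top 194 dz/dx,dz/dy,z0 [-0.0223 -0.1262 -0.0286] rms 0.0011029134192294177
lid 0.66 [379.4, 197.0]
```

Request:
{"method": "jog_arm", "body": {"plan": "0 0 0 0 0 0 255; 0 0 0 0 0 0 255; 0 0 0 0 0 0 255; 0 0 0 0 0 0 255; 0 0 0 0 0 0 255; 0 0 0 0 0 0 255; 0 0 0 0 0 0 255; 0 0 0 0 0 0 255; 0 0 0 0 0 0 255; 0 0 0 0 0 0 255"}}

```text
time_s: 16.7
position: [0.5585, -0.2064, 0.1603]
tool_rot: [[0.886, -0.464, -0.0], [-0.464, -0.886, 0.0], [-0.0, -0.0, -1.0]]
ft_force: [-0.3, -0.9, -2.5]
grip_width: 0.0171
gripper_force: 108.0
```

```bash
sed -i 's/("lid_dial","lid")/()/' tilt.py; python3 -c "
from tilt import *
for i in range(4): tilt()"
```

```text
16.7 [ 0.5585 -0.2064  0.1603] [-0.2736 -0.934  -2.5408] [ 0.0487  0.1307 -0.0083]
side 1325 dz/dx,dz/dy,z0 [ 0.0195 -0.0841 -0.0273] rms 0.0009548072116068814
top 190 dz/dx,dz/dy,z0 [-0.0785 -0.056  -0.0277] rms 0.0010743861365719927
16.8 [ 0.5585 -0.2064  0.1603] [ 0.6694  0.1711 -2.8164] [ 0.1016  0.1211 -0.0236]
side 1323 dz/dx,dz/dy,z0 [ 0.0202 -0.0799 -0.0272] rms 0.0009868755530140088
top 199 dz/dx,dz/dy,z0 [-0.0886 -0.0739 -0.0276] rms 0.0010245411995751159
16.9 [ 0.5585 -0.2064  0.1603] [-0.3333 -0.2055 -2.1751] [0.0158 0.1394 0.0425]
side 1359 dz/dx,dz/dy,z0 [ 0.0201 -0.0814 -0.0273] rms 0.0009940747379182178
top 198 dz/dx,dz/dy,z0 [-0.0423 -0.1125 -0.0285] rms 0.0010854657810687345
17.0 [ 0.5585 -0.2064  0.1603] [ 0.2345  0.4996 -2.7855] [ 0.0637  0.1408 -0.0113]
side 1360 dz/dx,dz/dy,z0 [ 0.0195 -0.0824 -0.0272] rms 0.0009692220769187789
top 193 dz/dx,dz/dy,z0 [-0.0375 -0.0937 -0.0292] rms 0.0010914145039104704
```

```bash
cat > ctr.py <<'E'
from rel import *
def ctr():
    s=env.observe(); h=s["position"]+s["tool_rot"]@[.106,.0012,-.0024]
    im=imaging.get_image("side"); C=cloud(im); D=(C-h)@s["tool_rot"]*[1,-1,-1]
    m=(np.hypot(D[...,0],D[...,1])<.09)&(D[...,2]<-.012)&(D[...,2]>-.06); P=D[m]
    Q=P[np.hypot(P[:,0],P[:,1])<.06]
    for _ in range(8):
        A=np.c_[Q[:,:2],np.ones(len(Q))]; k=np.linalg.lstsq(A,Q[:,2],rcond=None)[0]; r=Q[:,2]-A@k
        Q=Q[abs(r-np.median(r))<max(.002,1.5*r.std())]
    ok=abs(P[:,2]-np.c_[P[:,:2],np.ones(len(P))]@k)<.0035; P=P[ok]
    hull=cv2.convexHull(P[:,:2].astype(np.float32))[:,0]
    (c,rad)=cv2.minEnclosingCircle(P[:,:2].astype(np.float32))
    print(s["time_s"],s["position"],s["ft_force"][2],"slope",k,"lid centre rel hook (lid axes)",np.array(c),rad, "y ext",np.percentile(P[:,1],[.3,99.7]))
E
python3 -c "
from ctr import *
ctr()"
```

```text
17.1 [ 0.5585 -0.2064  0.1603] -2.620530832521189 slope [ 0.0194 -0.085  -0.0274] lid centre rel hook (lid axes) [-0.0016 -0.0046] 0.06413701921701431 y ext [-0.0667  0.0536]
```

Request:
{"method": "jog_arm", "body": {"plan": "0 0 0 0 0 0.3 255; 0 0 0 0 0 0.3 255; 0 0 0 0 0 0.3 255; 0 0 0 0 0 0.3 255; 0 0 0 0 0 0.3 255; 0 0 0 0 0 0.3 255; 0 0 0 0 0 0.3 255; 0 0 0 0 0 0.3 255; 0 0 0 0 0 0 255; 0 0 0 0 0 0 255"}}

```text
time_s: 17.98
position: [0.5586, -0.2065, 0.1364]
tool_rot: [[0.886, -0.464, 0.0], [-0.464, -0.886, -0.0], [0.0, 0.0, -1.0]]
ft_force: [-0.0, -0.6, -0.9]
grip_width: 0.0171
gripper_force: 108.2
```

```bash
python3 -c "
from ctr import *
ctr();ctr()"
```

```text
17.9833 [ 0.5586 -0.2065  0.1364] -0.9215227930663563 slope [-0.0043  0.0028 -0.0252] lid centre rel hook (lid axes) [-0.0017 -0.0025] 0.06521877646446228 y ext [-0.0646  0.0557]
18.0333 [ 0.5587 -0.2065  0.1366] -0.683481221974079 slope [-0.0072  0.0035 -0.0256] lid centre rel hook (lid axes) [-0.0016 -0.0032] 0.06554920226335526 y ext [-0.0651  0.0565]
```

Request:
{"method": "jog_arm", "body": {"plan": "0 0 0 0 -0.15 0 255; 0 0 0 0 -0.13 0 255; 0 0 0 0 0 0 255; 0 0 0 0 0 -0.2 255; 0 0 0 0 0 -0.2 255; 0 0 0 0 0 -0.3 255; 0 0 0 0 0 -0.3 255; 0 0 0 0 0 -0.3 255; 0 0 0 0 0 -0.3 255; 0 0 0 0 0 -0.3 255"}}

```text
time_s: 18.92
position: [0.5598, -0.204, 0.1557]
tool_rot: [[0.886, -0.464, 0.0], [-0.464, -0.886, -0.0], [0.0, 0.0, -1.0]]
ft_force: [0.4, -0.4, -3.0]
grip_width: 0.0173
gripper_force: 107.9
```

Request:
{"method": "jog_arm", "body": {"plan": "0 0 0 0 0 -0.3 255; 0 0 0 0 0 0 255; 0 0 0 0 0 0 255; 0 0 0 0 0 0 255; 0 0 0 0 0 0 255; 0 0 0 0 0 0 255; 0 0 0 0 0 0 255; 0 0 0 0 0 0 255; 0 0 0 0 0 0 255; 0 0 0 0 0 0 255"}}

```text
time_s: 19.75
position: [0.5598, -0.204, 0.1583]
tool_rot: [[0.886, -0.464, -0.0], [-0.464, -0.886, -0.0], [-0.0, 0.0, -1.0]]
ft_force: [-0.1, -0.7, -1.5]
grip_width: 0.0168
gripper_force: 108.0
```

```bash
python3 -c "
from ctr import *
for i in range(6): ctr()"
```

```text
19.75 [ 0.5598 -0.204   0.1583] -1.4964728612453966 slope [ 0.0177  0.0014 -0.0273] lid centre rel hook (lid axes) [-0.0006 -0.0056] 0.06478837132453918 y ext [-0.0674  0.0535]
19.8 [ 0.5598 -0.204   0.1583] -2.023777043321249 slope [ 0.0186 -0.     -0.0272] lid centre rel hook (lid axes) [-0.0012 -0.0058] 0.0643787607550621 y ext [-0.0678  0.0528]
19.85 [ 0.5598 -0.204   0.1583] -1.8498779446049975 slope [ 0.0166 -0.001  -0.0272] lid centre rel hook (lid axes) [-0.0014 -0.0048] 0.064296655356884 y ext [-0.0669  0.0521]
19.9 [ 0.5598 -0.204   0.1583] -2.9928981187713597 slope [ 0.0172  0.0003 -0.0273] lid centre rel hook (lid axes) [-0.0012 -0.0059] 0.0640527531504631 y ext [-0.0672  0.0525]
19.95 [ 0.5598 -0.2039  0.1583] -2.006617326444877 slope [ 0.0165 -0.0016 -0.0273] lid centre rel hook (lid axes) [-0.0005 -0.0046] 0.06475593894720078 y ext [-0.0672  0.0536]
20.0 [ 0.5598 -0.204   0.1583] -1.6687999721143518 slope [ 0.0145 -0.0012 -0.0272] lid centre rel hook (lid axes) [-0.001  -0.0053] 0.06406933069229126 y ext [-0.0669  0.0542]
```

Request:
{"method": "jog_arm", "body": {"plan": "0 0 0 0 0 -0.4 255; 0 0 0 0 0 -0.7 255; 0 0 0 0 0 -0.9 255; 0 0 0 0 0 -0.9 255; 0 0 0 0 0 -0.9 255; 0 0 0 0 0 -0.7 255; 0 0 0 0 0 -0.4 255; 0 0 0 0 0 -0.2 255; 0 0 0 0 0 0 255; 0 0 0 0 0 0 255"}}

```text
time_s: 20.88
position: [0.5597, -0.2039, 0.209]
tool_rot: [[0.886, -0.464, -0.001], [-0.464, -0.886, 0.0], [-0.001, -0.0, -1.0]]
ft_force: [-1.0, 0.1, -2.9]
grip_width: 0.017
gripper_force: 108.0
```

```bash
cat > dish.py <<'E'
from ctr import *
from scipy.optimize import least_squares
def dish(cam):
    im=imaging.get_image(cam); C=cloud(im); 
    m=(np.hypot(C[...,0]-.62,C[...,1]-.256)<.09)&(C[...,2]>.037)&(C[...,2]<.05); P=C[m]
    f=lambda q:np.hypot(P[:,0]-q[0],P[:,1]-q[1])-.0735
    q=least_squares(f,[.62,.256],loss="soft_l1",f_scale=.002); print(cam,len(P),q.x,np.abs(q.fun).mean(),np.median(P[:,2]))
E
python3 -c "
from dish import *
ctr();dish('top');dish('side');ctr()
for c in('top','side'):
  for r in models.tip_of(c,'dish')[:1]: print(r['confidence'],r['at'])"
```

```text
20.8833 [ 0.5597 -0.2039  0.209 ] -2.8944950154464486 slope [ 0.0138  0.0007 -0.0272] lid centre rel hook (lid axes) [-0.0019 -0.0056] 0.0645122081041336 y ext [-0.0681  0.0521]
top 407 [0.6245 0.2611] 0.0028415012565468907 0.04123900826136406
side 21 [0.6256 0.2625] 0.0016806634441784145 0.04495941729187802
21.0333 [ 0.5596 -0.2039  0.2088] -3.166932198759608 slope [ 0.0155  0.0017 -0.0272] lid centre rel hook (lid axes) [-0.0018 -0.005 ] 0.06414084136486053 y ext [-0.067   0.0532]
0.97 [190.2, 220.1]
0.59 [307.8, 220.6]
```

Request:
{"method": "jog_arm", "body": {"plan": "0 0 -0.29 -0.04 -0.3 0 255; 0 0 -0.58 -0.08 -0.6 0 255; 0 0 -0.87 -0.12 -0.9 0 255; 0 0 -1.15 -0.16 -1.19 0 255; 0 0 -1.15 -0.16 -1.19 0 255; 0 0 -1.15 -0.16 -1.19 0 255; 0 0 -1.15 -0.16 -1.19 0 255; 0 0 -1.15 -0.16 -1.19 0 255; 0 0 -1.15 -0.16 -1.19 0 255; 0 0 -1.15 -0.16 -1.19 0 255"}}

```text
time_s: 22.02
position: [0.5875, -0.1043, 0.2093]
tool_rot: [[0.953, -0.304, 0.0], [-0.304, -0.953, -0.0], [0.0, -0.0, -1.0]]
ft_force: [-0.6, -0.4, -2.9]
grip_width: 0.0173
gripper_force: 107.9
```

Request:
{"method": "jog_arm", "body": {"plan": "0 0 -1.15 -0.16 -1.19 0 255; 0 0 -1.15 -0.16 -1.19 0 255; 0 0 -1.15 -0.16 -1.19 0 255; 0 0 -1.15 -0.16 -1.19 0 255; 0 0 -1.15 -0.16 -1.19 0 255; 0 0 -1.15 -0.16 -1.19 0 255; 0 0 -1.15 -0.16 -1.19 0 255; 0 0 -1.15 -0.16 -1.19 0 255; 0 0 -1.15 -0.16 -1.19 0 255; 0 0 -1.15 -0.16 -1.19 0 255"}}

```text
time_s: 22.85
position: [0.5977, 0.015, 0.2093]
tool_rot: [[0.994, -0.108, 0.0], [-0.108, -0.994, 0.0], [0.0, -0.0, -1.0]]
ft_force: [-0.4, -0.4, -2.8]
grip_width: 0.017
gripper_force: 108.0
```

Request:
{"method": "jog_arm", "body": {"plan": "0 0 -1.15 -0.16 -1.19 0 255; 0 0 -1.15 -0.16 -1.19 0 255; 0 0 -1.15 -0.16 -1.19 0 255; 0 0 -1.15 -0.16 -1.19 0 255; 0 0 -1.15 -0.16 -1.19 0 255; 0 0 -1.15 -0.16 -1.19 0 255; 0 0 -1.15 -0.16 -1.19 0 255; 0 0 -1.15 -0.16 -1.19 0 255; 0 0 -1.15 -0.16 -1.19 0 255; 0 0 -1.15 -0.16 -1.19 0 255"}}

```text
time_s: 23.68
position: [0.5839, 0.1341, 0.2093]
tool_rot: [[0.996, 0.092, 0.0], [0.092, -0.996, 0.0], [0.0, -0.0, -1.0]]
ft_force: [0.3, 0.1, -2.2]
grip_width: 0.0174
gripper_force: 108.0
```

Request:
{"method": "jog_arm", "body": {"plan": "0 0 -1.15 -0.16 -1.19 0 255; 0 0 -1.15 -0.16 -1.19 0 255; 0 0 -1.15 -0.16 -1.19 0 255; 0 0 -1.15 -0.16 -1.19 0 255; 0 0 -1.15 -0.16 -1.19 0 255; 0 0 -1.15 -0.16 -1.19 0 255; 0 0 -0.87 -0.12 -0.9 0 255; 0 0 -0.58 -0.08 -0.6 0 255; 0 0 -0.29 -0.04 -0.3 0 255; 0 0 0 0 0 0 255"}}

```text
time_s: 24.52
position: [0.5582, 0.2197, 0.2093]
tool_rot: [[0.971, 0.239, -0.0], [0.239, -0.971, -0.0], [-0.0, 0.0, -1.0]]
ft_force: [-0.2, -1.2, -2.2]
grip_width: 0.0172
gripper_force: 108.0
```

```bash
python3 -c "
from dish import *
ctr();dish('top');dish('side');ctr()
s=env.observe();print(s['tool_rot'])
save(imaging.get_image('wrist'),'w5.png')"
```

```text
24.5167 [0.5582 0.2197 0.2093] -2.1947282745748202 slope [ 0.0149  0.0631 -0.0272] lid centre rel hook (lid axes) [-0.0034 -0.0036] 0.0655503123998642 y ext [-0.0668  0.054 ]
top 107 [0.6267 0.2635] 0.0021805447075770854 0.041158931416812816
side 320 [0.6257 0.2576] 0.003544532795626816 0.04298797813441818
24.6667 [0.5586 0.2188 0.2093] -1.8608322987667 slope [ 0.0149 -0.0594 -0.0269] lid centre rel hook (lid axes) [-0.0022 -0.0063] 0.06622641533613205 y ext [-0.0693  0.0478]
[[ 0.9713  0.2378  0.    ]
 [ 0.2378 -0.9713 -0.0001]
 [-0.      0.0001 -1.    ]]
```

View pics/w5.png

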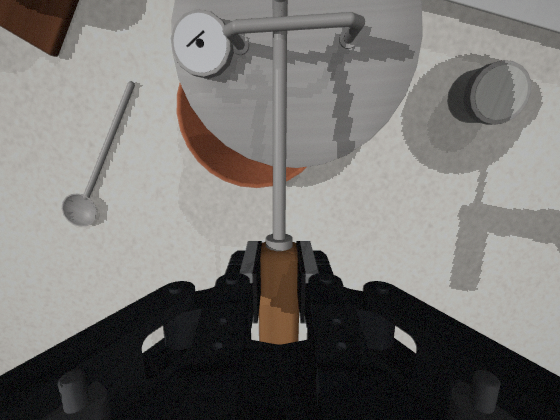

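Request:
{"method": "jog_arm", "body": {"plan": "0 0 0 0 0 0 255; 0 0 0 -0.1 -0.1 0 255; 0 0 0 -0.2 -0.2 0 255; 0 0 0 -0.4 -0.4 0 255; 0 0 0 -0.5 -0.5 0 255; 0 0 0 -0.6 -0.6 0 255; 0 0 0 -0.5 -0.5 0 255; 0 0 0 -0.4 -0.4 0 255; 0 0 0 -0.2 -0.2 0 255; 0 0 0 -0.1 -0.15 0 255"}}

```text
time_s: 25.6
position: [0.5215, 0.2421, 0.2095]
tool_rot: [[0.971, 0.239, 0.0], [0.239, -0.971, -0.0], [0.0, 0.0, -1.0]]
ft_force: [-0.1, 0.5, -2.1]
grip_width: 0.0171
gripper_force: 108.0
```

Request:
{"method": "jog_arm", "body": {"plan": "0 0 0 0 0 0.2 255; 0 0 0 0 0 0.5 255; 0 0 0 0 0 0.9 255; 0 0 0 0 0 1 255; 0 0 0 0 0 1 255; 0 0 0 0 0 0.8 255; 0 0 0 0 0 0.5 255; 0 0 0 0 0 0.2 255; 0 0 0 0 0 0 255; 0 0 0 0 0 0 255"}}

```text
time_s: 26.43
position: [0.5222, 0.2418, 0.1586]
tool_rot: [[0.971, 0.239, 0.0], [0.239, -0.971, 0.0], [0.001, -0.0, -1.0]]
ft_force: [0.2, 0.5, -1.9]
grip_width: 0.0172
gripper_force: 108.0
```

Request:
{"method": "jog_arm", "body": {"plan": "0 0 0 0 0 0 255; 0 0 0 0 0 0 255; 0 0 0 0 0 0 255; 0 0 0 0 0 0 255; 0 0 0 0 0 0 255; 0 0 0 0 0 0 255; 0 0 0 0 0 0 255; 0 0 0 0 0 0 255; 0 0 0 0 0 0 255; 0 0 0 0 0 0 255"}}

```text
time_s: 27.27
position: [0.522, 0.2417, 0.1583]
tool_rot: [[0.971, 0.239, -0.0], [0.239, -0.971, -0.0], [-0.0, 0.0, -1.0]]
ft_force: [-0.2, -0.2, -2.1]
grip_width: 0.0172
gripper_force: 108.0
```

```bash
cat > fit.py <<'E'
from dish import *
def fit(cams=("wrist","top","side")):
    s=env.observe(); p=s["position"]; R=s["tool_rot"]; print(s["time_s"],p)
    for c in cams:
        im=imaging.get_image(c); C=cloud(im); T=(C-p)@R
        m=(np.hypot(T[...,0]-.105,T[...,1])<.11)&(C[...,2]>.036)&(C[...,2]<.05)
        P=T[m]
        if len(P)<15: print(c,"few",len(P)); continue
        q=least_squares(lambda q:np.hypot(P[:,0]-q[0],P[:,1]-q[1])-.0735,[.105,0],loss="soft_l1",f_scale=.001); print(c,"dish in tool",len(P),q.x,np.abs(q.fun).mean())
        zl=p[2]+.0024-.0272
        m=(np.hypot(T[...,0]-.105,T[...,1])<.075)&(abs(C[...,2]-zl)<.006)&(T[...,0]>.03); P=T[m][:,:2].astype(np.float32)
        print("   lid in tool",len(P),cv2.minEnclosingCircle(P))
E
python3 -c "
from fit import *
ctr();fit();ctr()"
```

```text
27.2667 [0.522  0.2417 0.1583] -2.1230545032904686 slope [ 0.0121 -0.0051 -0.027 ] lid centre rel hook (lid axes) [-0.0011 -0.0059] 0.0647444799542427 y ext [-0.0682  0.0447]
27.3167 [0.522  0.2417 0.1583]
wrist few 0
top dish in tool 130 [0.1053 0.0026] 0.0021132871938045012
   lid in tool 724 ((0.10439120978116989, 0.0052196066826581955), 0.06406734883785248)
side dish in tool 264 [0.1049 0.009 ] 0.003685815499892607
   lid in tool 725 ((0.10374505072832108, 0.004317667800933123), 0.06619614362716675)
27.4667 [0.522  0.2417 0.1583] -2.261121460389112 slope [ 0.0226  0.0072 -0.0268] lid centre rel hook (lid axes) [-0.0024 -0.0075] 0.06448277831077576 y ext [-0.0679  0.0446]
```

Run:
```python
from h import *
for n in("top","side"):
    im=imaging.get_image(n); a=cv2.imread(f"pics/{n}0.png").astype(int); b,g,r=a[...,0],a[...,1],a[...,2]
    m=((r>1.6*g)&(r>60)).astype(np.uint8); uv=(190,216) if n=="top" else (275,172)
    _,lab,st,cen=cv2.connectedComponentsWithStats(m); i=1+np.argmin(np.hypot(*(cen[1:]-uv).T)); print(n,st[i],cen[i])
    pts=np.argwhere(lab==i)[:,::-1]
    W=np.array([ray(im,p,.043)[:2] for p in pts])
    h=cv2.convexHull(W.astype(np.float32)); print(cv2.minEnclosingCircle(h),W.min(0),W.max(0))
    s=env_=None
from rig import env
s=env.observe(); print(s["position"],s["position"]+s["tool_rot"]@[.1042,.0054,0])
```

```text
top [ 163  191   51   50 2038] [187.80961727 215.58292444]
((0.6254107356071472, 0.25961431860923767), 0.07238589227199554) [0.55579106 0.18911287] [0.69569168 0.32905825]
side [ 253  155   46   29 1007] [275.32373386 169.01390268]
((0.6264825463294983, 0.2582988440990448), 0.07431367039680481) [0.55596421 0.18454755] [0.69967619 0.33218802]
[0.52201093 0.24168334 0.15834443] [0.62448993 0.26130104 0.15834694]
```

Request:
{"method": "jog_arm", "body": {"plan": "0 0 0 0.05 0.05 0.3 255; 0 0 0 0 0.05 0.6 255; 0 0 0 0 0 1 255; 0 0 0 0 0 1.2 255; 0 0 0 0 0 1.2 255; 0 0 0 0 0 1.2 255; 0 0 0 0 0 1 255; 0 0 0 0 0 0.6 255; 0 0 0 0 0 0.4 255; 0 0 0 0 0 0.2 255"}}

```text
time_s: 28.45
position: [0.5226, 0.2408, 0.0807]
tool_rot: [[0.971, 0.239, -0.001], [0.239, -0.971, -0.0], [-0.001, -0.0, -1.0]]
ft_force: [0.6, -0.5, -3.4]
grip_width: 0.0172
gripper_force: 108.0
```

Request:
{"method": "jog_arm", "body": {"plan": "0 0 0 0 0 0 255; 0 0 0 0 0 0 255; 0 0 0 0 0 0 255; 0 0 0 0 0 0 255; 0 0 0 0 0 0 255; 0 0 0 0 0 0 255; 0 0 0 0 0 0 255; 0 0 0 0 0 0 255"}}

```text
time_s: 29.12
position: [0.5227, 0.2408, 0.0814]
tool_rot: [[0.971, 0.239, 0.0], [0.239, -0.971, -0.0], [0.0, 0.0, -1.0]]
ft_force: [1.0, 0.4, -2.2]
grip_width: 0.017
gripper_force: 108.0
```

```bash
python3 -c "
from fit import *
ctr();fit(('top','side'))
im=imaging.get_image('side');save(im,'s6.png',(215,110,345,210),6)"
```

```text
29.1167 [0.5227 0.2408 0.0814] -2.162639610003973 slope [ 0.0213  0.0078 -0.0269] lid centre rel hook (lid axes) [-0.0032 -0.0065] 0.06452659517526627 y ext [-0.0685  0.0518]
29.1667 [0.5227 0.2408 0.0814]
top dish in tool 438 [0.0996 0.0005] 0.009045506393177544
   lid in tool 635 ((0.10342822968959808, 0.004041831009089947), 0.06416813284158707)
side dish in tool 158 [0.1057 0.0045] 0.0028552533644766675
   lid in tool 705 ((0.10327698290348053, 0.005445496179163456), 0.06566860526800156)
```

View pics/s6.png

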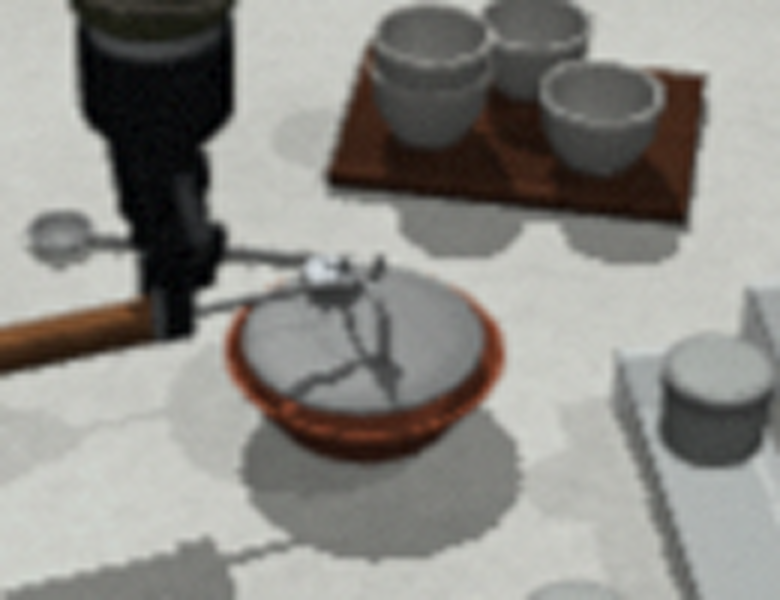

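Request:
{"method": "jog_arm", "body": {"plan": "0 0 0 0 0 0.2 255; 0 0 0 0 0 0.2 255; 0 0 0 0 0 0.2 255; 0 0 0 0 0 0.2 255; 0 0 0 0 0 0.15 255; 0 0 0 0 0 0.15 255; 0 0 0 0 0 0.1 255; 0 0 0 0 0 0.1 255; 0 0 0 0 0 0.1 255; 0 0 0 0 0 0 255"}}

```text
time_s: 30.15
position: [0.5229, 0.2409, 0.0673]
tool_rot: [[0.971, 0.239, 0.001], [0.239, -0.971, 0.0], [0.001, 0.0, -1.0]]
ft_force: [0.3, -0.8, -1.2]
grip_width: 0.0172
gripper_force: 108.0
```

Request:
{"method": "jog_arm", "body": {"plan": "0 0 0 0 0 0.1 255; 0 0 0 0 0 0.1 255; 0 0 0 0 0 0.1 255; 0 0 0 0 0 0.1 255; 0 0 0 0 0 0.1 255; 0 0 0 0 0 0 255; 0 0 0 0 0 0 255; 0 0 0 0 0 0 255"}}

```text
time_s: 30.82
position: [0.5227, 0.2409, 0.0624]
tool_rot: [[0.971, 0.239, -0.0], [0.239, -0.971, -0.0], [-0.0, 0.0, -1.0]]
ft_force: [-0.5, 0.5, -1.0]
grip_width: 0.0168
gripper_force: 108.1
```

```bash
python3 -c "
from ctr import *
for i in range(4): ctr()"
```

```text
30.8167 [0.5227 0.2409 0.0624] -0.9933022879359729 slope [-0.0268  0.0065 -0.0237] lid centre rel hook (lid axes) [-0.0011 -0.0028] 0.07660392671823502 y ext [-0.0766  0.0699]
30.8667 [0.5227 0.2409 0.0624] -1.7646138705115892 slope [-0.0271  0.0025 -0.0235] lid centre rel hook (lid axes) [-0.0002 -0.0036] 0.07625936716794968 y ext [-0.0761  0.0707]
30.9167 [0.5227 0.2409 0.0624] -0.12897228297184582 slope [-0.0286  0.0134 -0.0236] lid centre rel hook (lid axes) [-0.0003 -0.003 ] 0.07645507156848907 y ext [-0.0768  0.0699]
30.9667 [0.5227 0.2409 0.0624] -0.5198878989855973 slope [-0.0209  0.0064 -0.0235] lid centre rel hook (lid axes) [-0.0009 -0.0019] 0.07711461931467056 y ext [-0.0749  0.0696]
```

Request:
{"method": "jog_arm", "body": {"plan": "0 0 0 0 0 0.2 255; 0 0 0 0 0 0.2 255; 0 0 0 0 0 0.2 255; 0 0 0 0 0 0.2 255; 0 0 0 0 0 0.2 255; 0 0 0 0 0 0.2 255; 0 0 0 0 0 0.2 255; 0 0 0 0 0 0 255; 0 0 0 0 0 0 255; 0 0 0 0 0 0 255"}}

```text
time_s: 31.85
position: [0.5228, 0.2408, 0.0484]
tool_rot: [[0.971, 0.239, 0.0], [0.239, -0.971, 0.0], [0.0, 0.0, -1.0]]
ft_force: [-0.7, 0.7, -1.0]
grip_width: 0.0171
gripper_force: 108.1
```

```bash
cat > flat.py <<'E'
from rel import *
def flat(cams=("side","top")):
    for c in cams:
        im=imaging.get_image(c); C=cloud(im)
        ctr=np.array([.6252,.2600]); P=C[(np.hypot(C[...,0]-ctr[0],C[...,1]-ctr[1])<.058)&(C[...,2]>.025)&(C[...,2]<.05)]
        for _ in range(10):
            A=np.c_[P[:,:2]-ctr,np.ones(len(P))]; k=np.linalg.lstsq(A,P[:,2],rcond=None)[0]; r=P[:,2]-A@k
            P=P[abs(r-np.median(r))<max(.0015,1.5*r.std())]
        print(c,len(P),"world slope x,y,z0",k)
E
python3 -c "
from flat import *
flat();s=env.observe();print(s['ft_force'])
im=imaging.get_image('side');save(im,'s7.png',(215,120,345,210),6)"
```

```text
side 314 world slope x,y,z0 [-0.0337  0.0046  0.0414]
top 240 world slope x,y,z0 [-0.0367  0.0149  0.0385]
[-0.5388  0.7005 -0.8686]
```

View pics/s7.png

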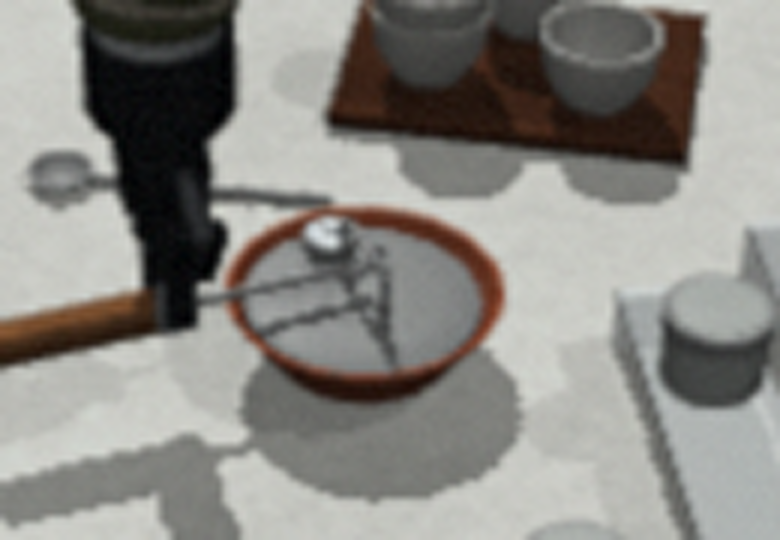

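```bash
cat > bar.py <<'E'
from rel import *
def bar(z0):
    im,C,T,s=rel(); m=(C[...,2]>z0+.001)&(C[...,2]<z0+.012)&(T[...,0]>.085)&(T[...,0]<.135)&(abs(T[...,1])<.06); P=T[m]
    P=P[~((abs(P[:,1]-.0012)<.004)&(abs(P[:,2]+.004)<.0))]
    print(s["position"],"bar x",np.median(P[:,0]),"y ext",np.percentile(P[:,1],[1,99]),len(P))
    D=models.tip_of("wrist","lid_dial")[:1]
    for r in D: print(r["confidence"],(ray(im,r["at"],z0-.0355+.0145)-s["position"])@s["tool_rot"])
E
python3 -c "
from bar import *
bar(.069)"
```

```text
rod lateral fit [-0.0115  0.0015] top z -0.006143740039809754
[0.5228 0.2409 0.0485] bar x 0.10553607776957345 y ext [-0.017   0.0313] 1486
0.77 [ 0.1041 -0.0369  0.0005]
```

Request:
{"method": "jog_arm", "body": {"plan": "0 0 0 0 0 -0.7 255; 0 0 0 0 0 -0.6 255; 0 0 0 0 0 -0.3 255; 0 0 0 0 0 -0.2 255; 0 0 0 0 0 -0.2 255; 0 0 0 0 0 -0.2 255; 0 0 0 0 0 -0.2 255; 0 0 0 0 0 -0.2 255; 0 0 0 0 0 0 255; 0 0 0 0 0 0 255"}}

```text
time_s: 32.93
position: [0.5227, 0.2408, 0.0743]
tool_rot: [[0.971, 0.239, -0.0], [0.239, -0.971, -0.0], [-0.0, 0.0, -1.0]]
ft_force: [-0.1, -0.3, -2.7]
grip_width: 0.0174
gripper_force: 108.0
```

Request:
{"method": "jog_arm", "body": {"plan": "0 0 0 0.1 0 0 255; 0 0 0 0.1 0.05 0 255; 0 0 0 0 0 0 255; 0 0 0 0 0 0 255; 0 0 0 0 0 0 255; 0 0 0 0 0 0 255; 0 0 0 0 0 0 255; 0 0 0 0 0 0 255; 0 0 0 0 0 0 255; 0 0 0 0 0 0 255"}}

```text
time_s: 33.77
position: [0.5248, 0.2408, 0.0743]
tool_rot: [[0.971, 0.239, 0.0], [0.239, -0.971, 0.0], [0.0, -0.0, -1.0]]
ft_force: [0.5, -0.2, -2.5]
grip_width: 0.0172
gripper_force: 108.0
```

```bash
python3 -c "
from fit import *
ctr();fit(('top','side'))"
```

```text
33.7667 [0.5248 0.2408 0.0743] -2.490057666387739 slope [ 0.0336  0.0184 -0.0268] lid centre rel hook (lid axes) [-0.0051 -0.0072] 0.0747564509510994 y ext [-0.0774  0.0538]
33.8167 [0.5248 0.2408 0.0743]
top dish in tool 970 [ 0.0798 -0.0101] 0.013226576945365276
   lid in tool 690 ((0.11170516163110733, 0.0025827314238995314), 0.07075127214193344)
side dish in tool 620 [ 0.1182 -0.0111] 0.016314122885635534
   lid in tool 784 ((0.10422403365373611, 0.0023869152646511793), 0.07407999038696289)
```

Request:
{"method": "jog_arm", "body": {"plan": "0 0 0 0 0 0.15 255; 0 0 0 0 0 0.15 255; 0 0 0 0 0 0.15 255; 0 0 0 0 0 0.1 255; 0 0 0 0 0 0.1 255; 0 0 0 0 0 0.1 255; 0 0 0 0 0 0.1 255; 0 0 0 0 0 0.1 255; 0 0 0 0 0 0.1 255; 0 0 0 0 0 0.1 255"}}

```text
time_s: 34.75
position: [0.525, 0.2409, 0.063]
tool_rot: [[0.971, 0.239, 0.001], [0.239, -0.971, 0.0], [0.001, 0.0, -1.0]]
ft_force: [-0.9, -0.2, -1.4]
grip_width: 0.0172
gripper_force: 108.1
```

Request:
{"method": "jog_arm", "body": {"plan": "0 0 0 0 0 0.2 255; 0 0 0 0 0 0.2 255; 0 0 0 0 0 0.2 255; 0 0 0 0 0 0.2 255; 0 0 0 0 0 0.2 255; 0 0 0 0 0 0.2 255; 0 0 0 0 0 0.2 255; 0 0 0 0 0 0 255; 0 0 0 0 0 0 255; 0 0 0 0 0 0 255"}}

```text
time_s: 35.58
position: [0.5248, 0.2409, 0.0489]
tool_rot: [[0.971, 0.239, 0.0], [0.239, -0.971, 0.0], [0.0, -0.0, -1.0]]
ft_force: [-0.2, -1.1, -0.8]
grip_width: 0.0173
gripper_force: 108.1
```

```bash
python3 -c "
from flat import *
flat();flat();s=env.observe();print(s['position'],s['ft_force'])
from bar import bar
bar(.069)"
```

```text
side 330 world slope x,y,z0 [0.0376 0.0164 0.0413]
top 224 world slope x,y,z0 [0.0131 0.0476 0.0385]
side 311 world slope x,y,z0 [0.0386 0.0095 0.0412]
top 227 world slope x,y,z0 [0.0081 0.0408 0.0382]
[0.5248 0.2408 0.0489] [ 0.3258  0.2302 -1.2306]
rod lateral fit [0.0232 0.0001] top z -0.006227508734466481
[0.5248 0.2409 0.0489] bar x 0.10477354076678576 y ext [-0.0168  0.0314] 2042
0.71 [ 0.1042 -0.0376  0.0009]
```

Request:
{"method": "jog_arm", "body": {"plan": "0 0 0 0 0 -0.7 255; 0 0 0 0 0 -0.6 255; 0 0 0 0 0 -0.3 255; 0 0 0 0 0 -0.2 255; 0 0 0 0 0 -0.2 255; 0 0 0 0 0 -0.2 255; 0 0 0 0 0 -0.2 255; 0 0 0 -0.05 0 0 255; 0 0 0 -0.05 0.03 0 255; 0 0 0 0 0 0 255"}}

```text
time_s: 36.72
position: [0.5237, 0.2402, 0.0727]
tool_rot: [[0.971, 0.239, -0.0], [0.239, -0.971, -0.0], [-0.0, -0.0, -1.0]]
ft_force: [0.3, -0.0, -2.4]
grip_width: 0.017
gripper_force: 108.0
```

Request:
{"method": "jog_arm", "body": {"plan": "0 0 0 0 0 0 255; 0 0 0 0 0 0 255; 0 0 0 0 0 0 255; 0 0 0 0 0 0 255; 0 0 0 0 0 0 255; 0 0 0 0 0 0 255; 0 0 0 0 0 0 255; 0 0 0 0 0 0.1 255; 0 0 0 0 0 0.1 255; 0 0 0 0 0 0.1 255"}}

```text
time_s: 37.55
position: [0.5239, 0.2403, 0.0697]
tool_rot: [[0.971, 0.239, -0.0], [0.239, -0.971, 0.0], [-0.0, -0.0, -1.0]]
ft_force: [0.1, -0.3, -2.8]
grip_width: 0.0169
gripper_force: 108.0
```

Request:
{"method": "jog_arm", "body": {"plan": "0 0 0 0 0 0.1 255; 0 0 0 0 0 0.1 255; 0 0 0 0 0 0.1 255; 0 0 0 0 0 0.1 255; 0 0 0 0 0 0.1 255; 0 0 0 0 0 0.1 255; 0 0 0 0 0 0.2 255; 0 0 0 0 0 0.3 255; 0 0 0 0 0 0.3 255; 0 0 0 0 0 0.3 255"}}

```text
time_s: 38.38
position: [0.5238, 0.2403, 0.0525]
tool_rot: [[0.971, 0.239, -0.0], [0.239, -0.971, -0.0], [-0.0, -0.0, -1.0]]
ft_force: [-0.0, 0.1, 0.3]
grip_width: 0.017
gripper_force: 108.1
```

Request:
{"method": "jog_arm", "body": {"plan": "0 0 0 0 0 0.3 255; 0 0 0 0 0 0.1 255; 0 0 0 0 0 0 255; 0 0 0 0 0 0 255; 0 0 0 0 0 0 255"}}

```text
time_s: 38.8
position: [0.524, 0.2403, 0.049]
tool_rot: [[0.971, 0.239, 0.0], [0.239, -0.971, 0.0], [0.0, 0.0, -1.0]]
ft_force: [0.1, 0.8, -0.9]
grip_width: 0.0173
gripper_force: 108.1
```

```bash
python3 -c "
from flat import *
flat();flat();flat();s=env.observe();print(s['position'],s['ft_force'])"
```

```text
side 308 world slope x,y,z0 [-0.0205 -0.0033  0.0416]
top 209 world slope x,y,z0 [-0.0475 -0.008   0.0378]
side 331 world slope x,y,z0 [-0.0211 -0.0009  0.0415]
top 241 world slope x,y,z0 [-0.0014 -0.011   0.0367]
side 304 world slope x,y,z0 [-0.0188 -0.0074  0.0414]
top 222 world slope x,y,z0 [-0.0494  0.01    0.0381]
[0.5239 0.2403 0.0489] [-0.0424  0.1556 -0.8034]
```

Request:
{"method": "jog_arm", "body": {"plan": "0 0 0 0 0 0.1 255; 0 0 0 0 0 0 255; 0 0 0 -0.5 0 0 255; 0 0 0 -0.7 0 0 255; 0 0 0 -0.7 0 0 255; 0 0 0 -0.7 0 0 255; 0 0 0 -0.7 0 0 255; 0 0 0 -0.5 0 0 255; 0 0 0 0 0 0 255; 0 0 0 0 0 0 255"}}

```text
time_s: 39.93
position: [0.4869, 0.2312, 0.048]
tool_rot: [[0.971, 0.239, 0.0], [0.239, -0.971, 0.0], [0.0, 0.0, -1.0]]
ft_force: [0.9, 0.0, -0.5]
grip_width: 0.0168
gripper_force: 108.1
```

```bash
python3 -c "
from flat import *
flat();flat(('side',));s=env.observe();print(s['position'],s['ft_force'])
im=imaging.get_image('side');save(im,'s8.png',(215,120,345,210),6)"
```

```text
side 296 world slope x,y,z0 [-0.0275 -0.0004  0.0415]
top 392 world slope x,y,z0 [-0.0312 -0.0052  0.0374]
side 335 world slope x,y,z0 [-0.0278 -0.0019  0.0415]
[0.4873 0.2313 0.0478] [ 0.3938  0.4443 -1.2686]
```

View pics/s8.png

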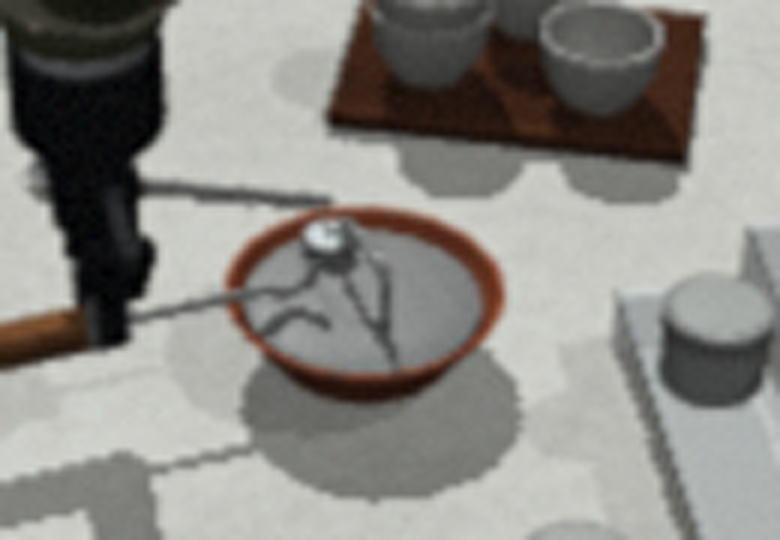

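Request:
{"method": "jog_arm", "body": {"plan": "0 0 0 0 0 -0.5 255; 0 0 0 0 0 -2 255; 0 0 0 0 0 -3 255; 0 0 0 0 0 -2.5 255; 0 0 0 -0.4 2 0 255; 0 0 0 -0.5 3.8 0 255; 0 0 0 -0.4 3.8 0 255; 0 0 0 -0.4 3.8 0 255; 0 0 0 -0.4 3.8 0 255; 0 0 0 -0.4 3.8 0 255"}}

```text
time_s: 40.97
position: [0.5129, 0.0196, 0.1283]
tool_rot: [[0.971, 0.239, 0.001], [0.239, -0.971, -0.0], [0.001, 0.0, -1.0]]
ft_force: [0.2, 0.1, -0.5]
grip_width: 0.0172
gripper_force: 108.1
```

Request:
{"method": "jog_arm", "body": {"plan": "0 0 0 -0.1 2 0 255; 0 0 4.6 0 0 0 255; 0 0 4.6 0 0 0 255; 0 0 4.6 0 0 0 255; 0 0 0 0 0 3 255; 0 0 0 0 0 4 255; 0 0 0 0 0 3 255; 0 0 0 0 0 1 255; 0 0 0 0 0 0 255; 0 0 0 0 0 0 255"}}

```text
time_s: 41.8
position: [0.5173, 0.0015, 0.0188]
tool_rot: [[1.0, 0.0, 0.001], [0.0, -1.0, -0.0], [0.001, 0.0, -1.0]]
ft_force: [0.3, 0.1, -0.7]
grip_width: 0.0171
gripper_force: 108.2
```

Request:
{"method": "jog_arm", "body": {"plan": "0 0 0 0 0 0.5 255; 0 0 0 0 0 0.3 255; 0 0 0 0 0 0.2 255; 0 0 0 0 0 0.1 255; 0 0 0 0 0 0.1 255; 0 0 0 0 0 0 255; 0 0 0 0 0 0 255; 0 0 0 0 0 0 255"}}

```text
time_s: 42.47
position: [0.5167, 0.0017, 0.0059]
tool_rot: [[1.0, 0.0, 0.0], [0.0, -1.0, -0.0], [0.0, 0.0, -1.0]]
ft_force: [0.3, -0.2, -0.7]
grip_width: 0.017
gripper_force: 108.2
```

Request:
{"method": "jog_arm", "body": {"plan": "0 0 0 0 0 0.1 255; 0 0 0 0 0 0.05 255; 0 0 0 0 0 0 255; 0 0 0 0 0 0 255; 0 0 0 0 0 0 255"}}

```text
time_s: 42.88
position: [0.5167, 0.0017, 0.0047]
tool_rot: [[1.0, 0.0, 0.001], [0.0, -1.0, -0.0], [0.001, 0.0, -1.0]]
ft_force: [-1.1, -0.2, 4.6]
grip_width: 0.0169
gripper_force: 109.2
```

Contact; release and retreat.

Request:
{"method": "jog_arm", "body": {"plan": "0 0 0 0 0 0 200; 0 0 0 0 0 0 150; 0 0 0 0 0 0 100; 0 0 0 0 0 0 50; 0 0 0 0 0 0 0; 0 0 0 0 0 0 0; 0 0 0 0 0 0 0; 0 0 0 0 0 -1 0; 0 0 0 0 0 -3 0; 0 0 0 0 0 -4 0", "grip_force": 20}}

```text
time_s: 43.72
position: [0.5152, 0.0019, 0.0839]
tool_rot: [[1.0, -0.0, -0.005], [-0.0, -1.0, 0.001], [-0.005, -0.001, -1.0]]
ft_force: [0.2, -0.7, -0.3]
grip_width: 0.0855
gripper_force: 0.0
```

Request:
{"method": "jog_arm", "body": {"plan": "0 0 0 0 0 -4 0; 0 0 0 0 0 -4 0; 0 0 0 -3 0 0 0; 0 0 0 -3 0 0 0; 0 0 0 0 0 0 0; 0 0 0 0 0 0 0; 0 0 0 0 0 0 0"}}

```text
time_s: 44.3
position: [0.4571, 0.0016, 0.165]
tool_rot: [[1.0, -0.0, 0.001], [-0.0, -1.0, -0.0], [0.001, 0.0, -1.0]]
ft_force: [-0.5, 0.0, 0.5]
grip_width: 0.0854
gripper_force: 0.0
```

```bash
python3 -c "
from flat import *
flat();flat(('side',));s=env.observe();print(s['time_s'],s['position'],s['ft_force'])
im=imaging.get_image('side');save(im,'s9.png',(190,100,350,270),3.5)"
```

```text
side 317 world slope x,y,z0 [-0.0203 -0.0039  0.0411]
top 426 world slope x,y,z0 [-0.0309 -0.009   0.0379]
side 323 world slope x,y,z0 [-0.0144  0.0004  0.0415]
44.45 [0.4573 0.0016 0.1643] [ 0.3284 -0.0852  0.1475]
```

View pics/s9.png

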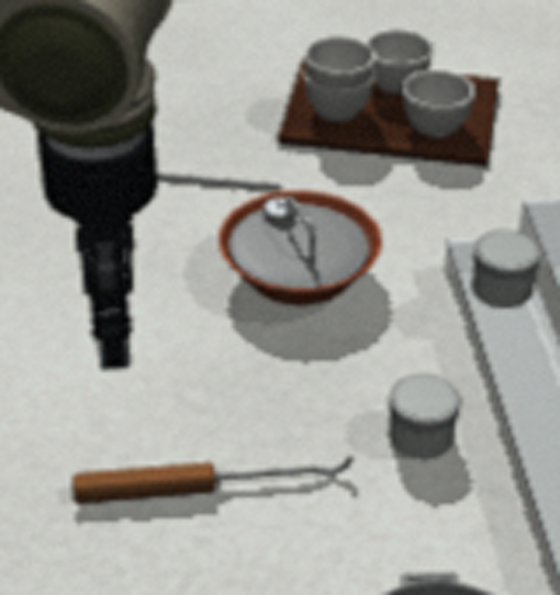

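```bash
python3 -c "
from rig import job
print(job.close_job())"
```

```text
the job is handed in; nothing more can be done
None
```

The lid is settled in the clay dish, within about 1–2° of level by the cameras. The hook was drawn out only after the dish carried the weight, the lifter lies flat on the counter, and I handed the job in at about 44 s, though no verdict came back.

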